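Index the rotary cap table to its next stop

TASK

Step the rotary cap table on to its next stop: pull the knurled ring of the spring index plunger up, turn the table anticlockwise (seen from above), and let the pin click fully home in the very next notch, not the one beyond. The notch is out of sight under the table, so feel for it and do not wrench the table against the pin; leave the two small pots beside it where they are.

Things in the scene. Friction and masses are not known exactly. Their poses are not given: they have to be found in the camera images.
- table_axis (a point): Centre of the turntable's top, on its upright axis, 40 mm above the bench; x points from the axis to the home notch. The table is a plain aluminium disc, 170 mm across, on a bolted grey foot 176 mm across; its hub, 32 mm across, reaches 53 mm above the bench. Three black caps are fixed in nests at 58 mm radius, tops at 53 mm, 90, 180 and 270 degrees from the pull ring.
- pull_ring (a point): Centre of the knurled steel pull ring, an upright cylinder 28 mm across, 18 mm high, on the table 62 mm from its axis and turning with it; x points outwards. With the pin home the centre is 67 mm above the bench. Below the ring stands the plunger housing, 18 mm across, up to 54 mm above the bench.
- plunger (a joint): Lift of the pull ring, m: 0 = pin home in a notch, about 0.0065 = tip resting on the stop plate between notches, 0.011 = end of travel. The spring pushes down with 7 N at 0, 9.8 N at 0.011. Let go between notches, the 8 mm pin (slightly domed tip) rides on the plate and drops into the next 10 mm wide notch if the ring is moved at 15 mm/s or less. A locked table has about 1 mm play either way.
- turntable (a joint): Table angle, rad, 0 at the home notch, growing anticlockwise seen from above, range -0.25 to 1.9; it stays where left (drag about 3 N at the ring, about 5 N with the pin riding on the plate). The next notch is somewhere from 0.75 to 1.25 (clamped to suit the job, hidden under the table, not measured); one more lies 0.6 beyond it.
- stop_plate: Round steel stop plate with the notches, hidden under the turntable, centred on its axis; origin at bench height. Its x axis points to the home notch, not to the next one. It takes the pin's side load: more than 45 N is wrenching.
- hardener_pot_mid (a point): Centre of a small blue-lidded pot, 38 mm across, 66 mm high, standing on the bench on the robot's side of the table: a bystander.
- ink_pot_mid (a point): Centre of a pale ink pot with a screw lid, 54 mm across, 55 mm high, standing to the right of the table: a bystander.

How it is judged:
On the way, in this order (a step that is already met when the one before it is completed fails the run):
1. the pull ring is pulled up clear of the home notch (value of joint plunger above 0.0055 m and value of joint turntable below 0.2 rad), for 0.05 s.
2. the table is turned on with the pin out (value of joint plunger above 0.0055 m and value of joint turntable above 0.25 rad), for 0.05 s.
At the end, for the whole second after the job is handed in: The pin is fully home (plunger below 1.5 mm) in the next notch, with the turntable at rest between 0.70 and 1.30 rad (value of joint plunger below 0.0015 m and value of joint turntable between 0.7 and 1.3 rad and velocity of joint turntable between -0.05 and 0.05 rad/s); the robot touches nothing.
It fails at once if the table is wrenched: more than 45 N between the pin and the stop plate (contact force between plunger and stop_plate above 45 N).
It fails at once if a bystander is shifted by more than 15 mm (distance of any of hardener_pot_mid, ink_pot_mid from where it was at the start of the episode above 0.015 m).
It also fails if it takes over 45 s, if anything falls off the work surface, if the arm or the gripper's body presses on something with over 40 N, if the wrist force passes 120 N, or if a joint passes its speed limit or range.

ROBOT

A 7-joint arm with a two-finger parallel gripper is mounted at the origin on a cart in front of the work surface, level with it; the furniture and walls round the work are solid. World frame = base frame: x ahead of the robot, y to its left, z up, the work surface at z = 0. Lengths are in m, angles in rad, forces in N, time in s.
With the tool pointing down it reaches from about 0.425 to 0.875 m from the base axis. Payload 9.9 kg.
Tool frame: the origin (TCP) lies on the centre line of the jaws, within the pads' length; the fingertips stand 8 mm ahead of it and the grasp point (between the pads) lies 11 mm behind it (tcp_to_tips is the distance from the TCP to the fingertips, in m); z points along the fingers, y is the line along which they close (so a half turn about z gives the same grasp; the last joint's range is limited). The gripper opens to 85 mm and grips with 20 to 120 N. Pads are 22 mm wide; open, the fingers measure 114 mm over their backs; the gripper's body (76 mm by 85 mm) begins 54 mm behind the grasp point. The pads swing forward as they close: fully open they stand 13 mm farther back than shut.
Start: joints at [1.043, 0.576, 0.025, 1.437, -0.015, 1.129, -0.057], TCP at [0.29, -0.61, 0.239] pointing down, gripper open.
Joint ranges: [-2.76, 2.76], [-0.34, 2.15], [-1.52, 1.57], [0.19, 2.46], [-1.09, 4.23], [0.17, 1.99], [-2.82, 2.82]. Speed limits (rad/s): [2.22, 2.22, 3.01, 3.01, 3.14, 3.14, 3.14].

INTERFACE

Orientations are given as a unit quaternion [x, y, z, w].
In Python, from plant import observe, snapshot, camera_model, sign_off, tcp_to_tips gives the robot as it stands.
- The arm moves only by the tool jog_arm, never from a script. Its argument "moves" is a list of rows, each a list of 7 numbers: the opening, from 0 (shut) to 1 (fully open), then the shift along the tool's x, y, z in mm, then the turn, a rotation vector about the tool's x, y, z in rad. In form: [[grip, dx, dy, dz, ax, ay, az], ...]. A call has 1 to 10 rows; each row shifts and turns the commanded pose from where the row before left it, along the tool's axes as they then stand; what a row does not reach is not made up. A row lasts 1/8 s, in which the tool goes at most 62.5 mm and 10.7 degrees, less where a joint would pass 70% of its speed; a pose out of reach is approached as far as the arm can. A call is refused whole if a number of a shift passes 62.5 or a number of a turn 0.188, either way. A call with a gripper value outside its range is refused whole. The fingers move at their own pace and stop on an object; the grip force is fixed at half the most. Time passes only in rows, so rows that do not move let the fingers close. It gives the time, the measured TCP pose, the force, the opening and the grip force at its end, in the units of the state.
- observe(): the state, without advancing time (a new reading comes with each control period).
- snapshot(name): name is "scene" or "top"; returns the picture (420x560x3 uint8, red, green, blue); there is no depth.
- camera_model(name): a dict with "intrinsics" (3x3 intrinsics, pixels), "dist" ([k1, k2, p1, p2, k3] as OpenCV has them; the pictures are not rectified), "origin" and "rotation" of the camera in the world. Camera axes: x right, y down, z forward; pixel columns grow to the right and rows downward; lengths in m; the calibration is good to about 2 mm. A picture is of the moment at which its call begins. camera_model takes no time and is no camera call.
- sign_off(): hands the job in; it is judged then, once.
The state is a dict: "time": time; "qpos": joint angles; "joint_vel": joint speeds; "joint_torque": joint torques, N m; "tool_pos": TCP position; "eef_rot": TCP orientation; "ft_force": force on the tool from outside, world axes, zero at the start; "torque": the same for the moment, N m; "finger_gap": opening from 0.0 (shut) to 1.0 (fully open); "grasp_force": force on a finger pad.
Only numpy, scipy, OpenCV 4.12 (cv2) and the standard library are available. Lean on these libraries where they do the work, as an engineer would, in place of code of your own. Each camera call takes 0.05 s, during which the arm holds its last target. There are 200 camera calls.

## Working session

There is one attempt and no reset: what is moved stays moved. The work goes in short steps, Python scripts to look and compute and a tool call to move; the robot and the scene stay as the last step left them, time stands still between calls to the robot, and variables do not carry over. Pictures are saved under pics/ and viewed, at most 10 in all, crops included, and the job is handed in when it is done.

Besides the shell and the picture viewer there is one more tool, called after "Request:" as name([rows], argument=value, ...), one row to a line, values as JSON. jog_arm: Moves the arm, as the interface text tells. Its arguments: {"type":"object","properties":{"moves":{"type":"array","items":{"type":"array","items":{"type":"number"}}}},"required":["moves"]}

```bash
mkdir -p pics
python3 - <<'E'
from plant import *
import cv2,numpy as np
for n in("scene","top"):
    cv2.imwrite(f"pics/{n}0.png",snapshot(n)[:,:,::-1]); m=camera_model(n); print({k:np.round(v,3).tolist() for k,v in m.items()})
o=observe();print(o["tool_pos"],o["eef_rot"],o["time"],tcp_to_tips,o["ft_force"])
E
```

```text
{'intrinsics': [[396.656, 0.0, 281.68], [0.0, 396.656, 208.612], [0.0, 0.0, 1.0]], 'dist': [0.04, 0.0, 0.0, 0.0, 0.0], 'origin': [0.108, 0.264, 0.56], 'rotation': [-0.295, 0.835, -0.44, 0.147]}
{'intrinsics': [[381.533, 0.0, 282.585], [0.0, 381.533, 205.195], [0.0, 0.0, 1.0]], 'dist': [-0.043, 0.0, 0.0, 0.0, 0.0], 'origin': [0.47, -0.278, 0.932], 'rotation': [-0.699, 0.715, -0.026, 0.012]}
[ 0.28966017 -0.60924232  0.23851911] [ 9.75474859e-01  2.20109586e-01 -2.08841305e-04 -7.25892951e-04] 0.1 0.008 [-0.35694618  0.70511226  0.246155  ]
```

View pics/scene0.png

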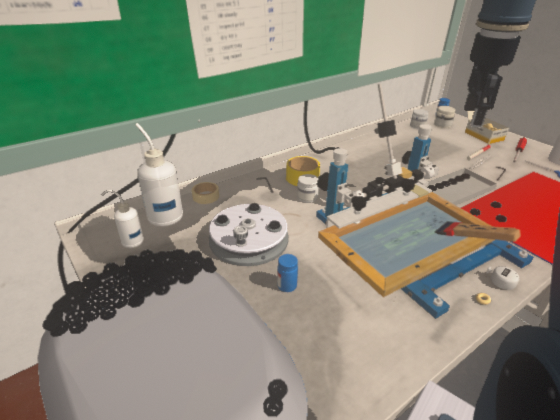

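View pics/top0.png

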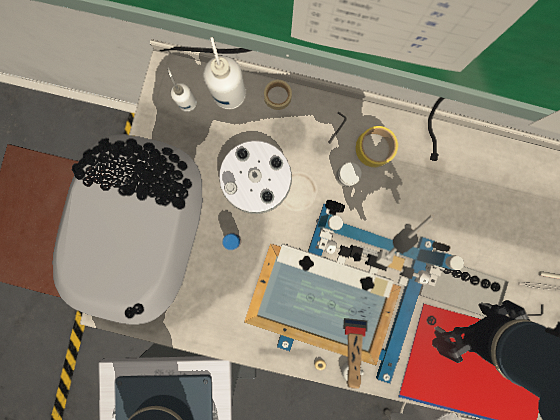

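The scene picture shows the table near (248,228), its ring near (240,235) and the blue pot at (288,272). The top picture shows the disc at about (255,175), the hub at (255,175), the ring at about (230,184), and the caps at (242,153), (277,162) and (267,196). In the top picture the blue pot is at (231,241) and the pale pot at (348,174).

```bash
cat > h.py <<'E'
import cv2,numpy as np
from scipy.spatial.transform import Rotation as R
from plant import *
def ray(n,uv,z):
    m=camera_model(n); p=cv2.undistortPoints(np.array([[uv]],float),np.array(m["intrinsics"]),np.array(m["dist"]))[0,0]
    r=np.array(m["rotation"]); r=R.from_quat(r).as_matrix() if r.size==4 else r
    d=r@[p[0],p[1],1]; o=np.array(m["origin"]); return o+d*(z-o[2])/d[2]
def pix(n,P):
    m=camera_model(n); r=R.from_quat(m["rotation"]).inv(); o=np.array(m["origin"])
    return cv2.projectPoints(r.apply(np.atleast_2d(P)-o),np.zeros(3),np.zeros(3),np.array(m["intrinsics"]),np.array(m["dist"]))[0][:,0]
E
python3 - <<'E'
from h import *
im=cv2.imread("pics/top0.png")
g=im.max(2)
x0,y0,w,h=205,125,105,100
mask=np.zeros(g.shape,np.uint8); mask[y0:y0+h,x0:x0+w]=(g[y0:y0+h,x0:x0+w]<50)
n,l,s,c=cv2.connectedComponentsWithStats(mask)
for i in range(1,n):
    if s[i,4]>30: print("dark",c[i].round(1),s[i,4],ray("top",c[i],.053).round(4))
b=cv2.inRange(cv2.cvtColor(im,cv2.COLOR_BGR2HSV),(95,150,60),(125,255,255)); b[:,:200]=0;b[:,260:]=0;b[:215]=0;b[265:]=0
uv=cv2.moments(b,True); print("blue",ray("top",(uv["m10"]/uv["m00"],uv["m01"]/uv["m00"]),.066))
print("ink",ray("top",(348,174),.055),"ring~",ray("top",(230,184),.076),"hub",ray("top",(255,175),.053))
cr=im[y0:y0+h,x0:x0+w]; s=cv2.imread("pics/scene0.png")[190:290,195:310]
a=cv2.resize(cr,None,fx=6,fy=6,interpolation=2)
cv2.imwrite("pics/c1.png",a); cv2.imwrite("pics/c2.png",cv2.resize(s,None,fx=6,fy=6,interpolation=2))
E
```

```text
dark [242.1 153.3] 57 [ 0.6391 -0.2043  0.053 ]
dark [275.8 162.4] 61 [ 0.6164 -0.2823  0.053 ]
dark [267.  196.3] 58 [ 0.5378 -0.2601  0.053 ]
blue [ 0.43670026 -0.17687335  0.066     ]
ink [ 0.58552832 -0.44936906  0.055     ] ring~ [ 0.565559   -0.17796103  0.076     ] hub [ 0.58783385 -0.23340912  0.053     ]
```

View pics/c1.png

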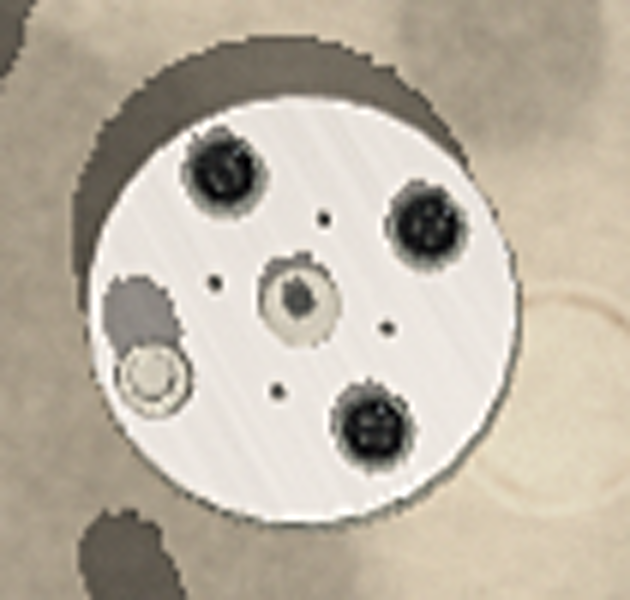

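View pics/c2.png

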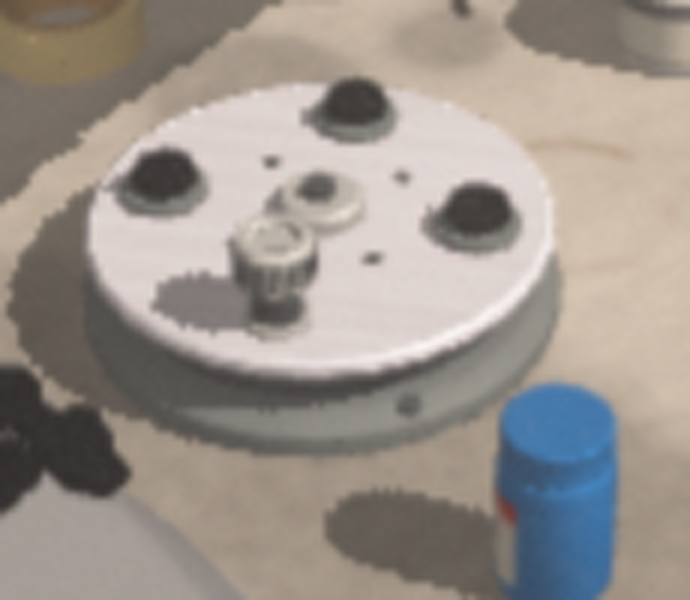

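The ring top in the crop, at about (230.5,188) in the full picture, matches what the caps predict: axis about (0.5885,-0.2322), ring direction about 119°. Next I'll check the heights of the grey tub and the post, for clearance.

Run:
```python
from h import *
def tri(a,b):
    L=[(ray(n,p,0),ray(n,p,.3)) for n,p in(("scene",a),("top",b))]
    p,q=L[0][0],L[1][0];d=(L[0][1]-p);e=(L[1][1]-q)
    s=np.linalg.lstsq(np.c_[d,-e],q-p,rcond=None)[0];A=p+d*s[0];B=q+e*s[1];return ((A+B)/2).round(3),np.linalg.norm(A-B).round(4)
print("tubcap",tri((277,388),(134,311)),"lever/post",tri((387,128),(403,238)),"clampL",tri((340,155),(333,223)),"clampR",tri((424,131),(456,263)))
print("bead right",tri((210,262),(191,190)))
for z in(0,.1,.2):print(z,[ray("top",p,z)[:2].round(3) for p in((200,190),(196,170),(190,300))])
print("ring",tri((195+274/6,190+236/6),(205+153/6,125+378/6)))
print(pix("top",[[.5885,-.2322,.053],[.5584,-.178,.076]]),pix("scene",[[.5885,-.2322,.053],[.5584,-.178,.076]]))
```

```text
tubcap (array([0.288, 0.038, 0.082]), np.float64(0.0008)) lever/post (array([ 0.437, -0.523,  0.21 ]), np.float64(0.0074)) clampL (array([ 0.471, -0.392,  0.184]), np.float64(0.0027)) clampR (array([ 0.387, -0.637,  0.179]), np.float64(0.0022))
bead right (array([ 0.554, -0.087,  0.055]), np.float64(0.006))
0 [array([ 0.561, -0.095]), array([ 0.61 , -0.086]), array([ 0.295, -0.068])]
0.1 [array([ 0.551, -0.115]), array([ 0.595, -0.107]), array([ 0.313, -0.09 ])]
0.2 [array([ 0.541, -0.135]), array([ 0.58 , -0.127]), array([ 0.332, -0.113])]
ring (array([ 0.557, -0.179,  0.075]), np.float64(0.0001))
[[254.47237096 174.7252336 ]
 [230.0653945  187.16557045]] [[247.37137183 220.0416062 ]
 [239.64747524 228.9081448 ]]
```

Request:
jog_arm([
  [0.6,0,0,-30,0,0,0],
  [0.6,0,0,-40,0,0,0],
  [0.6,40,-26,0,0,0,0],
  [0.6,45,-29,0,0,0,-0.03],
  [0.6,45,-29,0,0,0,-0.03],
  [0.6,45,-29,0,0,0,0],
  [0.6,45,-29,0,0,0,0],
  [0.6,45,-29,0,0,0,0],
  [0.6,45,-29,0,0,0,0],
  [0.6,45,-29,0,0,0,0],
])

```text
time: 1.35
tool_pos: [0.4973, -0.2399, 0.3091]
eef_rot: [0.968, 0.249, -0.0, -0.0]
ft_force: [1.1, -1.1, -0.1]
finger_gap: 0.597
grasp_force: 0.0
```

```bash
cat >> h.py <<'E'
AX=np.array([.5885,-.2322])
def st(tgt=None,yaw=None):
    o=observe(); r=R.from_quat(o["eef_rot"]); y=r.apply([0,1,0]); a=np.degrees(np.arctan2(y[1],y[0]))
    print("t",o["time"],"p",o["tool_pos"].round(4),"yang",a.round(2),"z",r.apply([0,0,1]).round(3),"F",o["ft_force"].round(1),"M",np.round(o["torque"],2),"gap",o["finger_gap"],o["grasp_force"],"q",np.round(o["qpos"],2))
    if tgt is not None: print("tool delta mm",(r.inv().apply(np.array(tgt)-o["tool_pos"])*1e3).round(1))
    if yaw is not None: print("az",np.radians(a-yaw).round(4))
    d=o["tool_pos"][:2]-AX; print("polar r",np.linalg.norm(d).round(4),"ang",np.degrees(np.arctan2(d[1],d[0])).round(2))
E
python3 -c "
from h import *
st([.558,-.1783,.064],-61)"
```

```text
t 1.35 p [ 0.4973 -0.2399  0.3091] yang -61.14 z [-0.  0. -1.] F [ 1.1 -1.1 -0.1] M [-0.03  0.04  0.01] gap 0.5974990109295925 0.0 q [ 0.42  0.34 -0.09  1.65  0.03  1.16 -0.74]
tool delta mm [ 83.  -24.6 245.1]
az -0.0025
polar r 0.0916 ang -175.18
```

Request:
jog_arm([
  [0.6,42,-12.5,0,0,0,0],
  [0.6,41,-12,20,0,0,0],
  [0.6,0,0,45,0,0,0],
  [0.6,0,0,45,0,0,0],
  [0.6,0,0,45,0,0,0],
  [0.6,0,0,25,0,0,0],
  [0.6,0,0,0,0,0,0],
])

```text
time: 2.22
tool_pos: [0.5563, -0.1796, 0.1274]
eef_rot: [0.968, 0.249, -0.002, -0.001]
ft_force: [0.2, -0.8, 0.7]
finger_gap: 0.598
grasp_force: 0.0
```

```bash
python3 -c "
from h import *
st([.558,-.1783,.064],-61)
a=snapshot('scene')[140:280,160:320,::-1];b=snapshot('top')[110:250,170:330,::-1]
cv2.imwrite('pics/d.png',cv2.resize(np.hstack([a,b]),None,fx=2.5,fy=2.5,interpolation=2))"
```

```text
t 2.225 p [ 0.5563 -0.1796  0.1274] yang -61.12 z [-0.004  0.001 -1.   ] F [ 0.2 -0.8  0.7] M [-0.   -0.    0.04] gap 0.5983588312535442 0.0 q [ 0.3   0.56 -0.1   1.81  0.08  0.77 -0.91]
tool delta mm [ 2.3 -0.1 63.4]
az -0.0021
polar r 0.0617 ang 121.43
```

View pics/d.png

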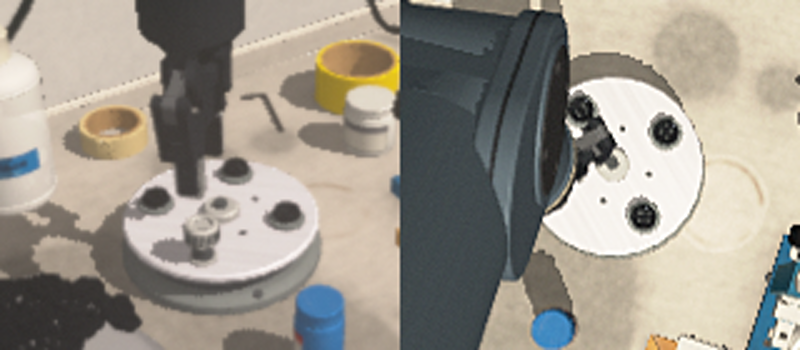

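The gripper hangs over the ring: in the left half the fingers end at (190,195) and the ring is at (200,230). Both pots are clear of it, so I can descend.

Request:
jog_arm([
  [0.6,2,0,20,0,0,0],
  [0.6,0,0,20,0,0,0],
  [0.6,0,0,12,0,0,0],
  [0.6,0,0,10,0,0,0],
  [0.6,0,0,0,0,0,0],
])

```text
time: 2.95
tool_pos: [0.5594, -0.179, 0.0672]
eef_rot: [0.968, 0.249, -0.0, -0.0]
ft_force: [-0.6, 0.1, -0.5]
finger_gap: 0.601
grasp_force: 0.0
```

```bash
python3 -c "
from h import *
st([.558,-.1783,.064],-61)
a=snapshot('scene')[160:270,190:310,::-1]
cv2.imwrite('pics/e.png',cv2.resize(a,None,fx=5,fy=5,interpolation=2))"
```

```text
t 2.95 p [ 0.5594 -0.179   0.0672] yang -61.14 z [-0.  0. -1.] F [-0.6  0.1 -0.5] M [ 0.05 -0.03  0.  ] gap 0.6006499916053762 0.0 q [ 0.29  0.65 -0.09  1.86  0.09  0.64 -0.93]
tool delta mm [-0.9 -1.3  3.2]
az -0.0024
polar r 0.0607 ang 118.68
```

View pics/e.png

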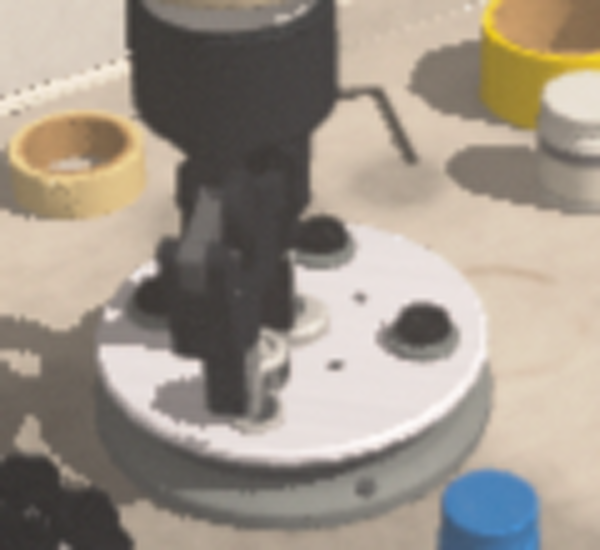

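The outer finger, around (225,350), stands on the outside of the ring at (265,350), and nothing is touching. Next: close radially.

Request:
jog_arm([
  [0.5,0,-1,1,0,0,0],
  [0.4,0,0,0,0,0,0],
  [0.35,0,0,0,0,0,0],
  [0.3,0,0,0,0,0,0],
  [0.25,0,0,0,0,0,0],
  [0.0,0,0,0,0,0,0],
])

```text
time: 3.75
tool_pos: [0.5587, -0.1775, 0.0669]
eef_rot: [0.968, 0.249, -0.0, -0.0]
ft_force: [-3.8, 2.8, 7.3]
finger_gap: 0.304
grasp_force: 58.4
```

```bash
python3 -c "
from h import *
st()"
```

```text
t 3.75 p [ 0.5587 -0.1775  0.0669] yang -61.11 z [-0.     0.001 -1.   ] F [-3.8  2.8  7.3] M [0.67 0.68 0.04] gap 0.30392078800444045 58.43816578388214 q [ 0.29  0.65 -0.09  1.86  0.09  0.64 -0.93]
polar r 0.0623 ang 118.52
```

Request:
jog_arm([
  [0.0,0,0,-3,0,0,0],
  [0.0,0,0,-3,0,0,0],
  [0.0,0,0,-2.5,0,0,0],
  [0.0,0,0,0,0,0,0],
])

```text
time: 4.25
tool_pos: [0.5586, -0.1775, 0.0746]
eef_rot: [0.968, 0.249, -0.0, -0.0]
ft_force: [0.8, 4.0, -10.0]
finger_gap: 0.3
grasp_force: 59.5
```

```bash
python3 -c "
from h import *
st()"
```

```text
t 4.25 p [ 0.5586 -0.1775  0.0746] yang -61.11 z [-0.001  0.001 -1.   ] F [  0.8   4.  -10. ] M [ 1.04 -0.05 -0.01] gap 0.3002271546499692 59.48822200298309 q [ 0.29  0.63 -0.09  1.86  0.09  0.66 -0.93]
polar r 0.0623 ang 118.65
```

The lift came to about 7.7 mm and the upward pull to about 10 N, which matches the spring. Now turn along the arc with the pin out.

Request:
jog_arm([
  [0.0,-1.9,0,0,0,0,-0.03],
  [0.0,-3.7,0.1,0,0,0,-0.06],
  [0.0,-3.7,0.1,0,0,0,-0.06],
  [0.0,-3.7,0.1,0,0,0,-0.06],
])

```text
time: 4.75
tool_pos: [0.5477, -0.185, 0.0745]
eef_rot: [0.936, 0.351, -0.0, -0.001]
ft_force: [-0.1, 5.7, -9.1]
finger_gap: 0.303
grasp_force: 59.5
```

```bash
python3 -c "
from h import *
st()"
```

```text
t 4.75 p [ 0.5477 -0.185   0.0745] yang -48.89 z [-0.001  0.001 -1.   ] F [-0.1  5.7 -9.1] M [ 1.24  0.12 -0.05] gap 0.3033418209641958 59.49264943599701 q [ 0.35  0.63 -0.16  1.88  0.15  0.65 -0.75]
polar r 0.0624 ang 130.84
```

Good: the table is following with low force. Continue to about 0.55 rad.

Request:
jog_arm([
  [0.0,-3.7,0.1,0,0,0,-0.06],
  [0.0,-3.7,0.1,0,0,0,-0.06],
  [0.0,-3.7,0.1,0,0,0,-0.06],
  [0.0,-3.7,0.1,0,0,0,-0.06],
  [0.0,-3.7,0.1,0,0,0,-0.06],
  [0.0,-1.9,0,0,0,0,-0.03],
  [0.0,0,0,0,0,0,0],
  [0.0,0,0,0.5,0,0,0],
  [0.0,0,0,0.5,0,0,0],
  [0.0,0,0,0,0,0,0],
])

```text
time: 6.0
tool_pos: [0.5343, -0.2008, 0.0736]
eef_rot: [0.866, 0.499, -0.001, -0.001]
ft_force: [-1.6, 4.4, -6.0]
finger_gap: 0.302
grasp_force: 59.8
```

```bash
python3 -c "
from h import *
st()"
```

```text
t 6.0 p [ 0.5343 -0.2008  0.0736] yang -30.09 z [-0.002  0.    -1.   ] F [-1.6  4.4 -6. ] M [1.17 0.51 0.28] gap 0.302220791010229 59.839138984680176 q [ 0.44  0.63 -0.25  1.89  0.24  0.65 -0.48]
polar r 0.0626 ang 149.95
```

Request:
jog_arm([
  [0.6,0,0,0,0,0,0],
  [0.6,0,0,0,0,0,0],
  [0.6,0,0,0,0,0,0],
  [0.6,0,0,0,0,0,-0.1745],
  [0.6,0,0,0,0,0,-0.1745],
  [0.6,0,0,0,0,0,-0.1745],
  [0.6,0,0,0,0,0,-0.1745],
  [0.6,0,0,0,0,0,-0.1745],
  [0.6,0,0,0,0,0,-0.1745],
  [0.6,0,0,0,0,0,-0.1745],
])

```text
time: 7.25
tool_pos: [0.5355, -0.2016, 0.074]
eef_rot: [0.422, 0.907, -0.0, 0.0]
ft_force: [-0.2, -0.1, -0.5]
finger_gap: 0.601
grasp_force: 0.0
```

Request:
jog_arm([
  [0.6,0,0,1,0,0,-0.1745],
  [0.5,0,0,1,0,0,-0.1745],
  [0.42,0,0,1,0,0,0],
  [0.38,0,0,0,0,0,0],
  [0.38,0,0,0,0,0,0],
])

```text
time: 7.88
tool_pos: [0.5353, -0.2011, 0.0709]
eef_rot: [0.262, 0.965, -0.0, 0.0]
ft_force: [0.5, 0.7, -0.3]
finger_gap: 0.38
grasp_force: 0.0
```

```bash
python3 -c "
from h import *
st()
a=snapshot('scene')[160:270,190:310,::-1]
cv2.imwrite('pics/f.png',cv2.resize(a,None,fx=5,fy=5,interpolation=2))"
```

```text
t 7.875 p [ 0.5353 -0.2011  0.0709] yang 59.67 z [ 0. -0. -1.] F [ 0.5  0.7 -0.3] M [ 0.07 -0.   -0.  ] gap 0.3803875141350393 0.0 q [ 0.71  0.7  -0.69  1.88  0.62  0.78  0.72]
polar r 0.0616 ang 149.68
```

View pics/f.png

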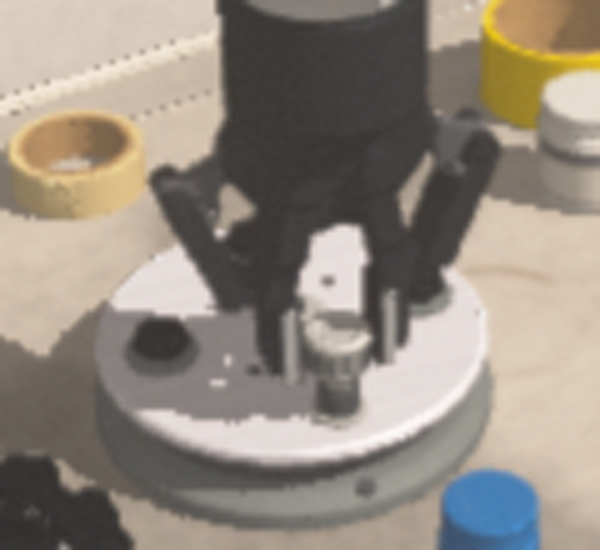

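The ring is between the jaws, seen at (337,345) with the pads at (290,345) and (388,325). Now push with the trailing finger, sliding slowly, up to just before the earliest notch.

Request:
jog_arm([
  [0.38,0,-1.5,0,0,0,-0.024],
  [0.38,0,-1.5,0,0,0,-0.024],
  [0.38,0,-1.5,0,0,0,-0.024],
  [0.38,0,-1.5,0,0,0,-0.024],
  [0.38,0,-1.5,0,0,0,-0.024],
  [0.38,0,-1.5,0,0,0,-0.024],
  [0.38,-0.1,-1.5,0,0,0,-0.024],
  [0.38,-0.1,-1.5,0,0,0,-0.024],
])

```text
time: 8.93
tool_pos: [0.5313, -0.2103, 0.0708]
eef_rot: [0.165, 0.986, 0.001, 0.001]
ft_force: [3.6, 6.1, -3.1]
finger_gap: 0.375
grasp_force: 3.3
```

```bash
python3 -c "
from h import *
st()"
```

```text
t 8.925 p [ 0.5313 -0.2103  0.0708] yang 70.96 z [ 0.002  0.002 -1.   ] F [ 3.6  6.1 -3.1] M [ 1.21 -0.75 -0.02] gap 0.37543553829321663 3.329772725701332 q [ 0.76  0.72 -0.75  1.88  0.66  0.8   0.9 ]
polar r 0.0612 ang 159.06
```

Pushing at about 7 N drag. From here I take small steps and watch the force.

Request:
jog_arm([
  [0.38,0,-1.0,0,0,0,-0.016],
  [0.38,0,-1.0,0,0,0,-0.016],
  [0.38,0,-1.0,0,0,0,-0.016],
  [0.38,0,0,0,0,0,0],
])

```text
time: 9.43
tool_pos: [0.5301, -0.2133, 0.0708]
eef_rot: [0.142, 0.99, 0.001, 0.001]
ft_force: [2.9, 6.3, -2.3]
finger_gap: 0.38
grasp_force: 2.9
```

Request:
jog_arm([
  [0.38,0,-1.0,0,0,0,-0.016],
  [0.38,0,-1.0,0,0,0,-0.016],
  [0.38,0,0,0,0,0,0],
])

```text
time: 9.8
tool_pos: [0.5296, -0.2152, 0.0708]
eef_rot: [0.126, 0.992, 0.001, 0.001]
ft_force: [2.3, 5.0, -1.3]
finger_gap: 0.383
grasp_force: 3.0
```

Request:
jog_arm([
  [0.38,0,-1.0,0,0,0,-0.016],
  [0.38,0,-0.8,0,0,0,-0.013],
  [0.38,0,0,0,0,0,0],
])

```text
time: 10.18
tool_pos: [0.5291, -0.2168, 0.0708]
eef_rot: [0.112, 0.994, 0.001, 0.001]
ft_force: [1.8, 5.6, -1.5]
finger_gap: 0.38
grasp_force: 3.1
```

Request:
jog_arm([
  [0.38,0,-1.0,0,0,0,-0.016],
  [0.38,0,-1.0,0,0,0,-0.016],
  [0.38,0,-1.0,0,0,0,-0.016],
  [0.38,0,0,0,0,0,0],
])

```text
time: 10.68
tool_pos: [0.5283, -0.22, 0.0707]
eef_rot: [0.088, 0.996, 0.001, 0.0]
ft_force: [1.8, 5.7, -3.1]
finger_gap: 0.381
grasp_force: 2.8
```

Request:
jog_arm([
  [0.38,0,-1.0,0,0,0,-0.016],
  [0.38,0,-1.0,0,0,0,-0.016],
  [0.38,0,-1.0,0,0,0,-0.016],
  [0.38,0,0,0,0,0,0],
])

```text
time: 11.18
tool_pos: [0.5269, -0.2241, 0.0707]
eef_rot: [0.065, 0.998, 0.0, -0.0]
ft_force: [-0.5, 4.7, -0.7]
finger_gap: 0.379
grasp_force: 1.8
```

Request:
jog_arm([
  [0.38,0,-0.8,0,0,0,-0.013],
  [0.38,0,-0.7,0,0,0,-0.011],
  [0.38,0,0,0,0,0,0],
])

```text
time: 11.55
tool_pos: [0.5269, -0.2252, 0.0707]
eef_rot: [0.053, 0.999, 0.0, -0.0]
ft_force: [0.1, 5.3, -1.3]
finger_gap: 0.378
grasp_force: 2.9
```

```bash
python3 -c "
from h import *
st()"
```

```text
t 11.55 p [ 0.5269 -0.2252  0.0707] yang 83.97 z [-0.     0.001 -1.   ] F [ 0.1  5.3 -1.3] M [ 1.22  0.13 -0.01] gap 0.3779417103721421 2.865600809454918 q [ 0.82  0.74 -0.8   1.88  0.71  0.84  1.11]
polar r 0.062 ang 173.56
```

Request:
jog_arm([
  [0.38,0,-0.8,0,0,0,-0.013],
  [0.38,0,-0.8,0,0,0,-0.013],
  [0.38,0,-0.8,0,0,0,-0.013],
  [0.38,0,0,0,0,0,0],
])

```text
time: 12.05
tool_pos: [0.5274, -0.2257, 0.0707]
eef_rot: [0.032, 0.999, 0.002, 0.0]
ft_force: [1.2, 11.2, -4.2]
finger_gap: 0.383
grasp_force: 5.6
```

The table has stopped (0.5 mm of 2.4 mm) and the force is up to 11 N, so the pin has probably dropped. I'll back off a little and look at the ring height.

Request:
jog_arm([
  [0.38,0,2,0,0,0,0],
  [0.38,0,2,0,0,0,0],
  [0.38,0,0.5,0,0,0,0],
  [0.5,0,0,0,0,0,0],
  [0.55,0,0,0,0,0,0],
  [0.55,0,0,0,0,0,0],
])

```text
time: 12.8
tool_pos: [0.5271, -0.224, 0.0708]
eef_rot: [0.034, 0.999, -0.0, -0.0]
ft_force: [0.5, -0.1, -0.7]
finger_gap: 0.55
grasp_force: 0.0
```

```bash
python3 -c "
from h import *
st()
a=snapshot('scene')[160:270,190:310,::-1]
cv2.imwrite('pics/g.png',cv2.resize(a,None,fx=5,fy=5,interpolation=2))
for t in(.88,.91,.94):
  P=np.r_[AX+.062*np.array([np.cos(t+2.07),np.sin(t+2.07)]),0]
  print(t,(pix('scene',[P+[0,0,.076],P+[0,0,.0825],P+[0,0,.058],P+[0,0,.0645]])-[190,160])*5)"
```

```text
t 12.8 p [ 0.5271 -0.224   0.0708] yang 86.13 z [-0. -0. -1.] F [ 0.5 -0.1 -0.7] M [-0.03  0.02 -0.  ] gap 0.5501859168869454 0.0 q [ 0.82  0.74 -0.81  1.88  0.72  0.84  1.14]
polar r 0.0619 ang 172.4
0.88 [[376.29087748 324.55927299]
 [376.12293174 311.656513  ]
 [376.74661151 359.68059781]
 [376.58360078 347.09978889]]
0.91 [[379.84344392 322.76146047]
 [379.69206525 309.86704213]
 [380.2541546  357.86076053]
 [380.10725955 345.28772668]]
0.94 [[383.29746558 320.90598099]
 [383.16216496 308.02015428]
 [383.66448061 355.98259497]
 [383.53322622 343.41756988]]
```

View pics/g.png

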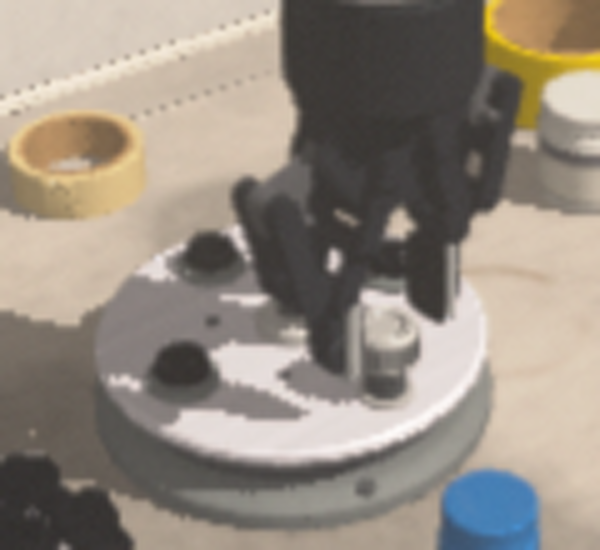

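The ring top appears at about (391,326). That fits the pin-home height (predicted about y=318) rather than the riding height (about y=305). I'll retreat upward and confirm it in both views.

Request:
jog_arm([
  [0.6,0,0,0,0,0,0],
  [0.6,0,0,-15,0,0,0],
  [0.6,0,0,-30,0,0,0],
  [0.6,0,0,-50,0,0,0],
  [0.6,40,0,-50,0,0,0],
  [0.6,-50,0,-30,0,0,0],
  [0.6,-50,30,0,0,0,0],
  [0.6,-50,30,0,0,0,0],
  [0.6,-50,30,0,0,0,0],
  [0.6,0,0,0,0,0,0],
])

```text
time: 14.1
tool_pos: [0.6963, -0.1396, 0.2449]
eef_rot: [0.031, 1.0, 0.002, 0.001]
ft_force: [-0.4, 0.3, 0.9]
finger_gap: 0.6
grasp_force: 0.0
```

```bash
python3 -c "
from h import *
st()
a=snapshot('scene')[:,:,::-1];b=snapshot('top')[:,:,::-1]
cv2.imwrite('pics/s9.png',a);cv2.imwrite('pics/t9.png',b)
k=lambda i:cv2.resize(i,(400,400),interpolation=2)
cv2.imwrite('pics/i.png',np.hstack([k(a[180:280,195:295]),k(b[125:225,205:305])]))"
```

```text
t 14.1 p [ 0.6963 -0.1396  0.2449] yang 86.48 z [ 0.001  0.004 -1.   ] F [-0.4  0.3  0.9] M [ 0.05  0.01 -0.01] gap 0.6003098995165017 0.0 q [ 0.57  0.74 -0.89  1.3   0.56  1.35  1.21]
polar r 0.1421 ang 40.68
```

View pics/i.png

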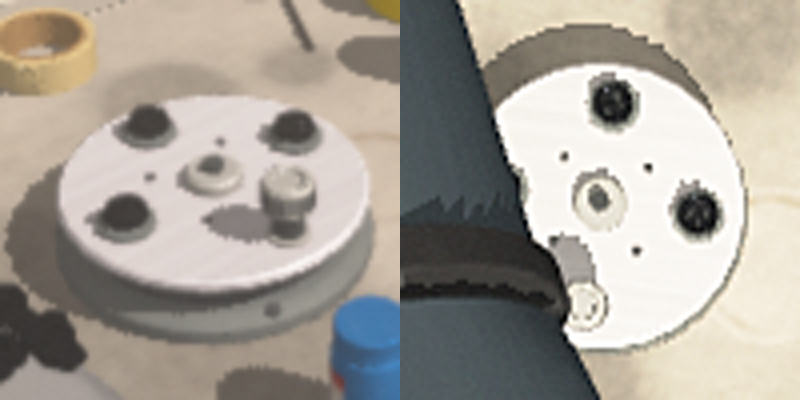

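Left view: ring top at about (288,178), full picture (267,224.5). Right view: ring at about (586,305), full picture (251.5,201.2). The pots have not moved.

Run:
```python
from h import *
def tri(a,b):
    (p,d),(q,e)=[(ray(n,u,0),ray(n,u,.3)-ray(n,u,0)) for n,u in(("scene",a),("top",b))]
    s=np.linalg.lstsq(np.c_[d,-e],q-p,rcond=None)[0]; return ((p+d*s[0]+q+e*s[1])/2).round(4), np.linalg.norm(p+d*s[0]-q-e*s[1]).round(4)
print(tri((267,224.5),(251.5,201.2)))
g=cv2.imread("pics/t9.png").max(2); m=np.zeros_like(g); m[135:200,245:290]=g[135:200,245:290]<50
n,l,s,c=cv2.connectedComponentsWithStats(m); ths=[]
for i in range(1,n):
    if s[i,4]>30:
        P=ray("top",c[i],.053)[:2]-AX; a=np.degrees(np.arctan2(P[1],P[0])); print(c[i].round(1),P.round(4),a.round(1))
for t in(.92,.95,.98,1.01):
  P=np.r_[AX+.062*np.array([np.cos(t+2.075),np.sin(t+2.075)]),0]
  print(t,pix('scene',[P+[0,0,.076],P+[0,0,.0825]]).round(1).tolist(),pix('top',[P+[0,0,.076],P+[0,0,.0825]]).round(1).tolist())
```

```text
(array([ 0.5263, -0.2252,  0.0748]), np.float64(0.0012))
[258.1 150.4] [ 0.0568 -0.0095] -9.5
[279.2 178.3] [-0.0095 -0.0572] -99.4
0.92 [[266.3, 224.4], [266.3, 221.8]] [[250.4, 200.6], [250.2, 200.4]]
0.95 [[267.0, 224.0], [267.0, 221.4]] [[251.2, 200.7], [251.0, 200.5]]
0.98 [[267.7, 223.6], [267.6, 221.0]] [[252.0, 200.7], [251.9, 200.5]]
1.01 [[268.3, 223.2], [268.3, 220.6]] [[252.9, 200.8], [252.7, 200.6]]
```

The ring top is 74.8 mm above the bench, against 75 mm at the start measured the same way, so the pin is fully home. The table angle is about 0.90 rad and the arm is clear.

```bash
python3 -c "
from plant import *
print(sign_off())"
```

```text
the job is handed in; nothing more can be done
None
```

The table is stepped on one stop: the pin measures fully home in the next notch at about 0.90 rad, both pots are unmoved, the arm is clear, and the job is handed in; the judge's result was not shown.

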